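Gauge two heat-sink sockets and reject the narrow one

TASK

Try the plug gauge gently in the sockets of both heat sinks, never forcing it: it goes fully home in one and stops part-way down in the other. Finish with the gauge left standing fully home, collar down on the boss, in the heat sink that passes, which stays where it is on the mat, and set the one that fails upright in the grey reject tray; leave the meter, the fan and the screwdriver alone.

Things in the scene. Friction and masses are not known exactly. Their poses are not given: they have to be found in the camera images.
- gauge: steel plug gauge, upright in the stand, 87 mm long, 0.15 kg; origin at the centre of the pin's lower end, z up. From there up: round pin, 20 mm diameter, 28 mm long, end chamfered 1.5 mm; collar 30 mm diameter, 4 mm thick; 16 mm square handle, 55 mm long, faces square to x and y. Home in a heat sink, the collar lies on the boss and the origin is 12 mm above the sink's underside
- sink_a: The first of two alike aluminium heat sinks, 56 x 56 mm, 40 mm high, 0.25 kg, loose; origin at centre of underside, z up. Outer fins 56 mm apart across its y (grip there, carry upright). Socket 21.2 mm wide down the middle axis of a 34 mm square boss; mouth at z = 40 mm. In one of the two, either one, it narrows to 15 mm, 13 mm below the mouth: the gauge stops there, lower end at about z = 27 mm
- sink_b: The second of two alike aluminium heat sinks, 56 x 56 mm, 40 mm high, 0.25 kg, loose; origin at centre of underside, z up. Outer fins 56 mm apart across its y (grip there, carry upright). Socket 21.2 mm wide down the middle axis of a 34 mm square boss; mouth at z = 40 mm. In one of the two, either one, it narrows to 15 mm, 13 mm below the mouth: the gauge stops there, lower end at about z = 27 mm
- tray: grey plastic reject tray fixed to the mat, 168 mm (its x) by 138 mm (its y), 22 mm high, walls and floor 4 mm; origin at the centre of its underside, z up, floor at z = 4 mm
- stand: fixed black block, 56 x 56 mm and 34 mm high, with a 24 mm hole in which the gauge hangs by its collar; origin at the centre of its underside; nothing has to go back into it
- mat: blue-grey rubber mat fixed on the bench, 480 x 800 mm, 3 mm thick, origin at the centre of its underside; heat sinks, stand and tray stand on it. A heat sink pressed on it by the gauge with over 40 N, even for a moment, counts as forced; a try in a narrow socket needs a push of 3 N or more against the stop
- meter: black hand multimeter lying on the mat, 75 x 135 x 36 mm, origin at the centre of its underside; bystander
- fan: black computer fan lying flat, 80 x 80 x 25 mm, origin at the centre of its underside; bystander
- screwdriver: red-handled screwdriver, about 200 mm long, lying on the bench beside the mat; bystander
Not all that is in view belongs to the job. There is more than one size of the gauge; the job needs the largest.

How it is judged:
By the outcome, as a careful person would: the job done as asked, in the order asked, and still so for the second after the job is handed in, with the robot touching nothing.
It also fails if it takes over 72 s, if anything falls off the work surface, if the arm or the gripper's body presses on something with over 40 N, if the wrist force passes 120 N, or if a joint passes its speed limit or range.

ROBOT

A 6-joint arm with a two-finger parallel gripper is mounted at the origin on the work surface. World frame = base frame: x ahead of the robot, y to its left, z up, the work surface at z = 0. Lengths are in m, angles in degrees, forces in N, time in s.
With the tool pointing down it reaches from about 0.275 to 0.825 m from the base axis. Payload 4.9 kg.
Tool frame: the origin (TCP) lies at the very end of the fingers, on their centre line; the grasp point (between the pads) lies 19 mm behind it (manip.grip_point_offset is the distance from the TCP to the grasp point, in m); z points along the fingers, y is the line along which they close (so a half turn about z gives the same grasp; the last joint's range is limited). The gripper opens to 85 mm and grips with 20 to 120 N. Pads are 22 mm wide; open, the fingers measure 114 mm over their backs; the gripper's body (76 mm by 85 mm) begins 54 mm behind the grasp point. The pads swing forward as they close: fully open they stand 13 mm farther back than shut.
Start: joints at [57.227, 18.69, -11.035, 60.275, 0, 82.311], TCP at [0.233, 0.498, 0.231] pointing down, gripper open.
Joint ranges: [-152.03, 152.03], [-55.5, 102.48], [-74.3, 77.21], [-110.64, 120.58], [-84.22, 78.4], [-180, 180]. Speed limits (degrees/s): [147.25, 147.25, 180, 180, 180, 180].

INTERFACE

Orientations are given as a 3x3 rotation matrix whose columns are the frame's x, y, z axes.
In Python, from plant import monitor, eyes, close_job, manip gives the robot as it stands.
- The arm moves only by the tool apply_moves, never from a script. Its argument "steps" is one flat list of numbers, 6 for each row, row after row: the shift along the tool's x, y, z in units of 250 mm (1.0 is 250 mm), then the turn, a rotation vector about the tool's x, y, z in units of pi rad (1.0 is pi rad). In form: [x, y, z, rx, ry, rz, x, y, z, rx, ry, rz, ...]. A call has 1 to 8 rows; each row is the pose to reach, as a shift and turn from the pose commanded when the call began, along the tool's axes at that moment, turning the shorter way round; what a row does not reach only later rows make up. A row lasts 1/8 s, in which the tool goes at most 62.5 mm and 10.7 degrees, less where a joint would pass 70% of its speed; a pose out of reach is approached as far as the arm can. A call with a number of a shift or a turn outside -1 to 1 is refused whole. A call with a gripper value outside its range is refused whole. "fingers" is the gripper's target within -1 to 1 (fully open at 1, half-way at 0, shut at -1), set as the call begins (left out, the last holds). The fingers move at their own pace and stop on an object; "newtons" is the grip in N (left out, the last holds). Time passes only in rows, so rows that repeat a pose let the fingers close. It gives the time, the measured TCP pose, the force, the opening and the grip force at its end, in the units of the state.
- monitor.observe(): the state, without advancing time (a new reading comes with each control period).
- eyes.grab_frame(name): name is "scene" or "side" or "wrist"; returns the picture (384x512x3 uint8, red, green, blue); there is no depth.
- eyes.calibration(name): a dict with "vertical_fov" (degrees; the focal length in pixels is half the picture's height over the tangent of half this angle, whatever the lens; pixels are square), "cx", "cy" (the principal point, pixels), "D" ([k1, k2, p1, p2, k3] as OpenCV has them; the pictures are not rectified), "view" (4x4, takes a point from world to camera coordinates). Camera axes: x right, y up, looking along -z (the intrinsics and any distortion apply to the point x, -y, -z); pixel columns grow to the right and rows downward; lengths in m; the calibration is good to about 2 mm. A picture is of the moment at which its call begins: read the wrist's pose just before it. calibration takes no time and is no camera call; for the wrist camera it gives the pose at the moment of the call.
- close_job(): hands the job in; it is judged then, once.
The state is a dict: "t": time; "q": joint angles; "joint_velocities": joint speeds; "effort": joint torques, N m; "eef_pos": TCP position; "eef_rot": TCP orientation; "wrist_force": force on the tool from outside, world axes, zero at the start; "torque": the same for the moment, N m; "finger_gap": finger opening in m; "grip_force": force on a finger pad.
Only numpy, scipy, OpenCV 4.12 (cv2) and the standard library are available. Lean on these libraries where they do the work, as an engineer would, in place of code of your own. Each camera call takes 0.05 s, during which the arm holds its last target. There are 200 camera calls.

## Working session

There is one attempt and no reset: what is moved stays moved. The work goes in short steps, Python scripts to look and compute and a tool call to move; the robot and the scene stay as the last step left them, time stands still between calls to the robot, and variables do not carry over. Pictures are saved under pics/ and viewed, at most 10 in all, crops included, and the job is handed in when it is done.

Besides the shell and the picture viewer there is one more tool, called after "Call:" as name(argument=value, ...) on one line, values as JSON. apply_moves: Moves the arm, as the interface text tells. Shifts and turns lie within -1 to 1; 1 stands for 250 mm of shift or pi rad of turn. Its arguments: {"type":"object","properties":{"steps":{"type":"array","items":{"type":"number","minimum":-1,"maximum":1}},"fingers":{"type":"number"},"newtons":{"type":"number"}},"required":["steps"]}

```bash
ls; mkdir -p pics; cat > h.py <<'E'
import numpy as np, cv2
from plant import monitor, eyes, close_job, manip
def K(c,h=384):
    f=h/2/np.tan(np.radians(c["vertical_fov"])/2)
    return np.array([[f,0,c["cx"]],[0,f,c["cy"]],[0,0,1.]])
def grab(n):
    c=eyes.calibration(n); im=eyes.grab_frame(n)
    return c,cv2.cvtColor(im,cv2.COLOR_RGB2BGR)
def ray(c,uv):
    p=cv2.undistortPoints(np.array(uv,float).reshape(-1,1,2),K(c),np.array(c["D"],float)).reshape(-1,2)
    V=np.array(c["view"]);R=V[:3,:3];o=-R.T@V[:3,3]
    d=np.c_[p[:,0],-p[:,1],-np.ones(len(p))]@R
    return o,d
def plane(c,uv,z):
    o,d=ray(c,uv); return o+d*((z-o[2])/d[:,2])[:,None]
def proj(c,P):
    V=np.array(c["view"]);q=np.array(P,float).reshape(-1,3)@V[:3,:3].T+V[:3,3]
    q=q*[1,-1,-1]
    return cv2.projectPoints(q,np.zeros(3),np.zeros(3),K(c),np.array(c["D"],float))[0].reshape(-1,2)
E
python3 - <<'E'
from h import *
for n in("scene","side","wrist"):
    c,im=grab(n); cv2.imwrite(f"pics/{n}0.png",im); np.save(f"pics/{n}0.npy",c,allow_pickle=True)
    print(n,np.round(c["view"],3).tolist(),c["vertical_fov"])
print(monitor.observe()); print(manip.grip_point_offset)
a=cv2.imread("pics/scene0.png"); cv2.imwrite("pics/s1.png",cv2.resize(a,(800,600)))
E
```

```text
pics
scene [[0.608, 0.794, -0.001, -0.339], [-0.619, 0.475, 0.625, 0.237], [0.497, -0.379, 0.781, -1.077], [0.0, 0.0, 0.0, 1.0]] 57.844650002961636
side [[0.881, -0.473, 0.007, -0.435], [0.3, 0.571, 0.764, -0.199], [-0.365, -0.671, 0.645, -0.95], [0.0, 0.0, 0.0, 1.0]] 45.028242763255165
wrist [[0.424, 0.906, -0.002, -0.549], [-0.861, 0.402, -0.312, 0.04], [-0.282, 0.134, 0.95, -0.381], [0.0, 0.0, 0.0, 1.0]] 65.21917905527637
{'t': 0.15, 'q': array([ 5.72278920e+01,  1.87249790e+01, -1.10764482e+01,  6.02762916e+01,
        1.04546532e-03,  8.23125729e+01]), 'joint_velocities': array([ 0.00107759, -0.05808206,  0.16455695, -0.07834728,  0.03427919,
        0.03935454]), 'effort': array([ 7.24752281e-04, -4.43704355e+01,  2.62664795e+01,  1.04225526e-02,
       -1.51752488e-04, -2.64576627e-06]), 'eef_pos': array([0.23290971, 0.49777126, 0.23067333]), 'eef_rot': array([[-9.05682104e-01,  4.23956796e-01, -7.49586808e-04],
       [ 4.23957412e-01,  9.05681420e-01, -1.13066619e-03],
       [ 1.99533232e-04, -1.34181701e-03, -9.99999080e-01]]), 'wrist_force': array([ 0.18945787,  0.16666113, -0.16320646]), 'torque': array([0.00813184, 0.00718663, 0.00226095]), 'grip_force': 0.0, 'finger_gap': 0.08490593560078202}
0.0187
```

View pics/s1.png

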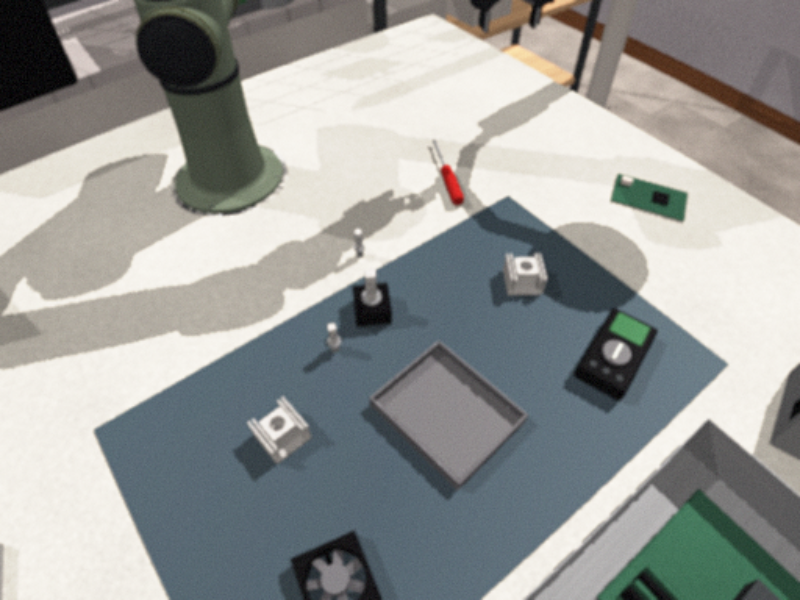

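View pics/side0.png

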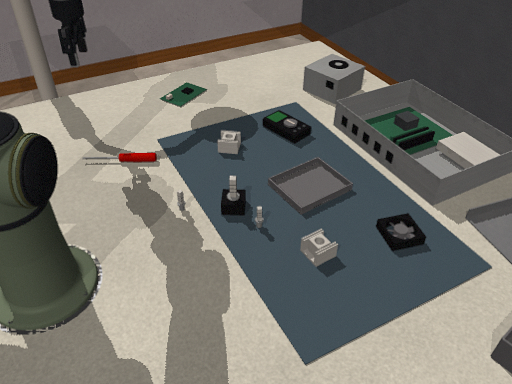

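View pics/wrist0.png

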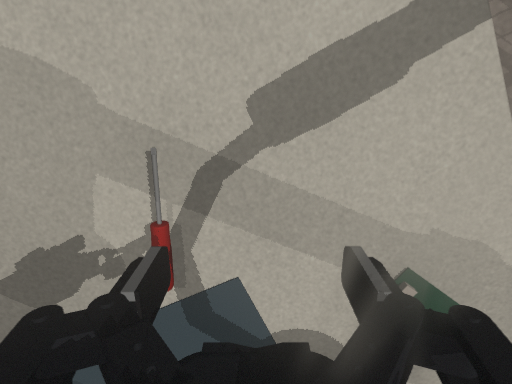

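The scene shows the gauge in the black stand at (371,290) of 800x600, the sinks at (525,270) and (280,428), and the tray at (448,412). The smaller gauges are at (359,243) and (333,335). The side view agrees. The wrist view shows only the screwdriver and a mat corner.

```bash
python3 - <<'E'
from h import *
C={n:np.load(f"pics/{n}0.npy",allow_pickle=True).item() for n in("scene","side","wrist")}
s=1/1.5625
S=lambda l,z:np.round(plane(C["scene"],np.array(l,float)*s,z),3)[:,:2].tolist()
D=lambda l,z:np.round(plane(C["side"],l,z),3)[:,:2].tolist()
print("tray",S([(440,345),(526,415),(460,485),(371,400)],.025),D([(312,160),(352,185),(307,213),(268,186)],.025))
print("stand/collar",S([(372,297)],.039),D([(233,196)],.039)); print("gtop",S([(371,274)],.096),D([(233,178)],.096))
print("sinkFar",S([(526,266)],.043),D([(230,135)],.043)); print("sinkNear",S([(279,424)],.043),D([(319,240)],.043))
print("fan",S([(337,578)],.028),"meter",S([(617,352)],.039),"small",S([(359,255),(333,345)],.003))
w=C["wrist"]; V=np.array(w["view"]); o=-V[:3,:3].T@V[:3,3]; st=monitor.observe(); R=st["eef_rot"]
print("cam in tool",R.T@(o-st["eef_pos"]),"cam axes in tool\n",np.round(R.T@V[:3,:3].T,3))
for n,(u,v) in {"far":(525,270),"near":(280,428),"st":(371,290)}.items():
    a=cv2.imread("pics/scene0.png"); x,y=int(u*s),int(v*s); cv2.imwrite(f"pics/c_{n}.png",cv2.resize(a[y-32:y+32,x-32:x+32],None,fx=6,fy=6,interpolation=cv2.INTER_CUBIC))
cv2.imwrite("pics/c.png",cv2.resize(np.hstack([cv2.imread(f"pics/c_{n}.png") for n in("far","near")]),(768,384)))
E
```

```text
tray [[0.575, 0.065], [0.732, 0.084], [0.749, -0.05], [0.587, -0.068]] [[0.71, 0.079], [0.741, -0.056], [0.583, -0.09], [0.551, 0.039]]
stand/collar [[0.451, 0.032]] [[0.45, 0.031]]
gtop [[0.453, 0.031]] [[0.45, 0.028]]
sinkFar [[0.552, 0.264]] [[0.555, 0.266]]
sinkNear [[0.551, -0.188]] [[0.548, -0.189]]
fan [[0.747, -0.231]] meter [[0.747, 0.252]] small [[0.337, 0.084], [0.466, -0.054]]
cam in tool [ 0.08121681  0.00032413 -0.1428726 ] cam axes in tool
 [[ 0.     0.95   0.313]
 [ 1.    -0.     0.001]
 [ 0.001  0.313 -0.95 ]]
```

View pics/c.png

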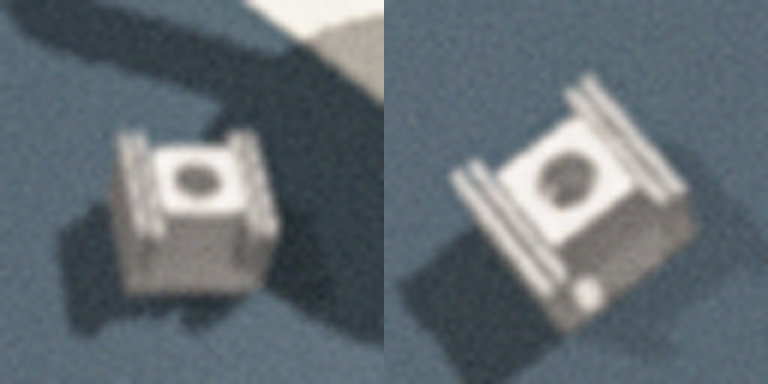

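The far sink's fins run nearly up-down in the image. The near sink's fins run diagonally from upper left to lower right.

```bash
cat >> h.py <<'E'
from scipy.spatial.transform import Rotation as Ro
def Rd(yaw):  # tool down, x axis at yaw deg
    a=np.radians(yaw);x=np.array([np.cos(a),np.sin(a),0]);z=np.array([0,0,-1.]);return np.c_[x,np.cross(z,x),z]
def mv(P,yaw,frm=None):
    s=monitor.observe(); p0,R0=(s["eef_pos"],s["eef_rot"]) if frm is None else (np.array(frm[0]),Rd(frm[1]))
    d=R0.T@(np.array(P)-p0)/.25; r=Ro.from_matrix(R0.T@Rd(yaw)).as_rotvec()/np.pi
    print(np.round(np.r_[d,r],4).tolist(),"rows",np.linalg.norm(d)*4,np.linalg.norm(r)*180/10.7)
E
python3 - <<'E'
from h import *
mv([.553,.265,.231],180)
E
```

```text
[-1.5543, -0.3005, -0.0012, -0.0004, -0.0002, -0.1394] rows 6.3324507003185415 2.3443738464891615
```

Call:
apply_moves(steps=[-0.25, -0.05, 0, 0, 0, -0.05, -0.5, -0.1, 0, 0, 0, -0.1, -0.75, -0.15, 0, 0, 0, -0.139, -0.95, -0.18, 0, 0, 0, -0.139])

```text
t: 0.65
eef_pos: [0.4306, 0.3551, 0.2311]
eef_rot: [[-1.0, 0.001, -0.0], [0.001, 1.0, -0.0], [0.0, -0.0, -1.0]]
wrist_force: [1.1, 1.6, -0.2]
finger_gap: 0.0852
grip_force: 0.0
```

```bash
python3 - <<'E'
from h import *
mv([.553,.265,.231],180)
E
```

```text
[-0.4901, -0.36, 0.0003, -0.0, -0.0001, -0.0003] rows 2.432169769280812 0.005646820779794057
```

Call:
apply_moves(steps=[-0.2, -0.15, 0, 0, 0, 0, -0.4, -0.29, 0, 0, 0, 0, -0.48, -0.355, 0, 0, 0, 0, -0.48, -0.355, 0, 0, 0, 0])

```text
t: 1.15
eef_pos: [0.5498, 0.2666, 0.2306]
eef_rot: [[-1.0, 0.004, -0.001], [0.004, 1.0, -0.0], [0.001, -0.0, -1.0]]
wrist_force: [-0.5, -0.4, -0.1]
finger_gap: 0.0856
grip_force: 0.0
```

```bash
python3 - <<'E'
from h import *
c,im=grab("wrist"); cv2.imwrite("pics/w_far.png",im); np.save("pics/w_far.npy",c,allow_pickle=True)
mv([.452,.03,.26],180)
E
```

```text
[0.3849, -0.9514, -0.1166, 0.0001, -0.0005, -0.0006] rows 4.131478969923237 0.013643573893687408
```

View pics/w_far.png

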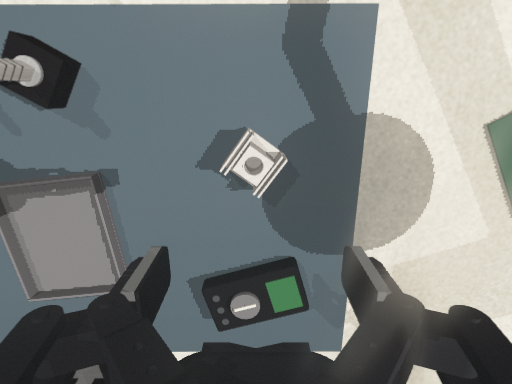

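The far sink is at (254,162) with its socket at (254,164) and fins going up-right. The stand with the gauge is at the upper left, (30,70).

Call:
apply_moves(steps=[0.1, -0.23, -0.03, 0, 0, 0, 0.2, -0.46, -0.06, 0, 0, 0, 0.3, -0.69, -0.09, 0, 0, 0, 0.38, -0.9, -0.12, 0, 0, 0, 0.385, -0.95, -0.12, 0, 0, 0, 0.385, -0.95, -0.12, 0, 0, 0])

```text
t: 1.95
eef_pos: [0.4523, 0.0311, 0.2615]
eef_rot: [[-1.0, 0.001, 0.001], [0.001, 1.0, 0.001], [-0.001, 0.001, -1.0]]
wrist_force: [0.3, 0.6, 0.6]
finger_gap: 0.0851
grip_force: 0.0
```

```bash
python3 - <<'E'
from h import *
c,im=grab("wrist"); cv2.imwrite("pics/w_st.png",im); np.save("pics/w_st.npy",c,allow_pickle=True)
mv([.55,-.188,.231],180)
E
```

```text
[-0.3898, -0.8789, 0.1208, 0.0003, 0.0001, 0.0001] rows 3.8760199125782253 0.004814895599871363
```

View pics/w_st.png

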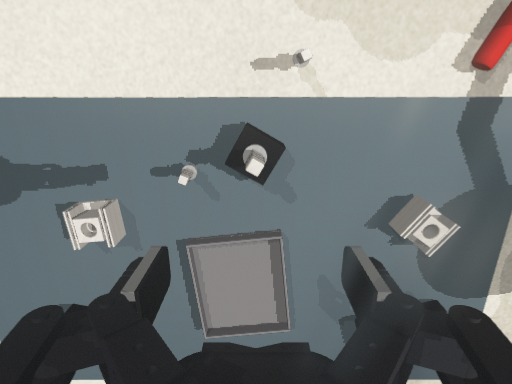

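The gauge handle top is at (255,165) on the black stand at (256,155). The near sink is at (93,226), the far sink at (428,230) and the tray at about (240,285). The small gauges are at (187,173) and (303,57).

```bash
cat >> h.py <<'E'
def comp(mask,uv):
    n,l,st,ce=cv2.connectedComponentsWithStats(mask.astype(np.uint8))
    ys,xs=np.nonzero(l); k=np.argmin((xs-uv[0])**2+(ys-uv[1])**2)
    return (l==l[ys[k],xs[k]])
def rect(c,m,z):
    ys,xs=np.nonzero(m); P=plane(c,np.c_[xs,ys],z)[:,:2]
    r=cv2.minAreaRect((P*1000).astype(np.float32)); return np.round(r[0],1),np.round(r[1],1),round(r[2],1),int(m.sum())
E
python3 - <<'E'
from h import *
L=lambda n:(np.load(f"pics/{n}.npy",allow_pickle=True).item(),cv2.imread(f"pics/{n}.png"))
cs,ims=L("w_st"); cf,imf=L("w_far")
g=ims.max(2); gf=imf.max(2)
print("stand",rect(cs,cv2.morphologyEx((comp(g<45,(240,150))).astype(np.uint8),cv2.MORPH_CLOSE,np.ones((25,25))),.037))
print("handle/collar px",np.unique(g[145:178,240:272]//20*20,return_counts=True))
for t in (190,210,225): 
  print(t,"far",rect(cf,comp(gf>t,(262,155)),.043),"near",rect(cs,comp(g>t,(82,230)),.043),"handle",rect(cs,comp(g>t,(257,166)),.096))
def hole(c,im,uv,z=.043):
    w=im[uv[1]-9:uv[1]+10,uv[0]-9:uv[0]+10].max(2); m=np.zeros(im.shape[:2],bool); m[uv[1]-9:uv[1]+10,uv[0]-9:uv[0]+10]=w<150
    m=comp(m,uv); ys,xs=np.nonzero(m); return rect(c,m,z),xs.mean(),ys.mean()
print(hole(cf,imf,(254,164)),hole(cs,ims,(91,230)))
a=cv2.resize(ims[130:194,224:288],(384,384),interpolation=cv2.INTER_CUBIC);b=cv2.resize(imf[130:194,222:286],(384,384),interpolation=cv2.INTER_CUBIC)
cv2.imwrite("pics/cc.png",np.hstack([a,b]))
E
```

```text
stand (array([451.9,   5. ]), array([20. , 19.2]), 89.1, 203)
handle/collar px (array([ 40,  60,  80, 100, 120, 140, 160, 180, 200, 220], dtype=uint8), array([398,  53,  40,  55, 124,  64,  51,  93,  21, 157]))
190 far (array([549.7, 264.2]), array([33.9, 34.5]), 54.1, 610) near (array([ 546.1, -192.2]), array([52.8, 37.7]), 4.6, 502) handle (array([448. ,  31.1]), array([14.4, 14.7]), 60.0, 186)
210 far (array([549.6, 264.2]), array([33.5, 33.7]), 53.8, 562) near (array([ 546.1, -192. ]), array([52.8, 36.7]), 4.6, 423) handle (array([448.1,  31.1]), array([13.8, 14.1]), 59.7, 171)
225 far (array([549.8, 264.2]), array([33. , 33.1]), 53.7, 495) near (array([ 546.6, -190.3]), array([31.7, 32.6]), 4.8, 310) handle (array([447.8,  31.2]), array([12.7, 12.9]), 58.5, 143)
((array([550.6, 265.2]), array([14.9, 19.3]), 4.3, 137), np.float64(253.90510948905109), np.float64(167.7007299270073)) ((array([ 542.7, -182.9]), array([5.2, 8.6]), 80.5, 22), np.float64(93.04545454545455), np.float64(227.4090909090909))
```

View pics/cc.png

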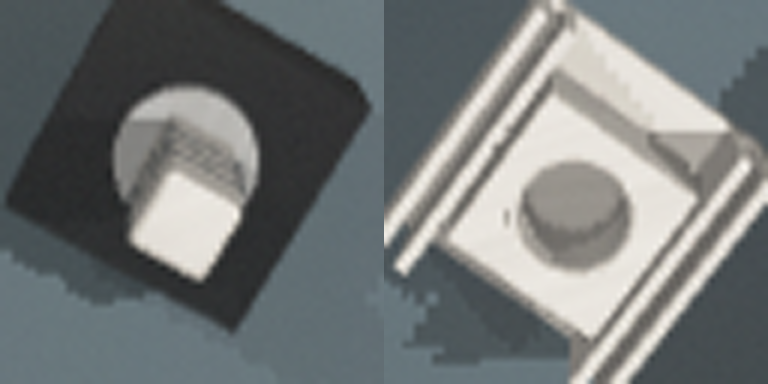

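The left crop shows the gauge collar circle centred near (186,158) and the handle top near (187,226). The right crop shows the far sink's square boss and socket at (576,216) between the diagonal fin pairs.

```bash
python3 - <<'E'
from h import *
L=lambda n:(np.load(f"pics/{n}.npy",allow_pickle=True).item(),cv2.imread(f"pics/{n}.png"))
cs,ims=L("w_st"); cf,imf=L("w_far")
print("collar",plane(cs,[(224+186/6-.5,130+158/6-.5)],.041),"handle top",plane(cs,[(224+187/6-.5,130+226/6-.5)],.096))
print("far hole",plane(cf,[(222+192/6-.5,130+216/6-.5)],.043))
print("tray",np.round(plane(cs,[(187,241),(281,232),(289,330),(206,337)],.025),3)[:,:2].tolist())
mv([.45,.031,.12],149); mv([.45,.031,.056],149)
E
```

```text
collar [[0.44768102 0.03064004 0.041     ]] handle top [[0.44826054 0.03096636 0.096     ]]
far hole [[0.54904919 0.26492829 0.043     ]]
tray [[0.573, -0.065], [0.559, 0.067], [0.729, 0.084], [0.743, -0.047]]
[0.0101, -0.0031, 0.5653, 0.0003, 0.0, 0.1723] rows 2.2617314895714746 2.8984310217655245
[0.0102, -0.0034, 0.8213, 0.0003, 0.0, 0.1723] rows 3.28561427474924 2.8984310217655245
```

Call:
apply_moves(steps=[0.018, 0, 0.22, 0, 0, 0.06, 0.018, 0, 0.42, 0, 0, 0.12, 0.018, 0, 0.56, 0, 0, 0.172, 0.018, 0, 0.72, 0, 0, 0.172, 0.018, 0, 0.82, 0, 0, 0.172, 0.018, 0, 0.82, 0, 0, 0.172])

```text
t: 2.75
eef_pos: [0.4463, 0.0323, 0.0544]
eef_rot: [[-0.858, 0.513, -0.005], [0.513, 0.858, 0.001], [0.005, -0.002, -1.0]]
wrist_force: [-0.1, -0.1, 0.1]
finger_gap: 0.0855
grip_force: 0.0
```

Call:
apply_moves(steps=[0, 0, 0, 0, 0, 0, 0, 0, 0, 0, 0, 0, 0, 0, 0, 0, 0, 0, 0, 0, 0, 0, 0, 0, 0, 0, 0, 0, 0, 0, 0, 0, 0, 0, 0, 0], fingers=-1, newtons=40)

```text
t: 3.5
eef_pos: [0.4486, 0.0304, 0.057]
eef_rot: [[-0.857, 0.516, 0.001], [0.516, 0.857, 0.0], [-0.001, 0.001, -1.0]]
wrist_force: [-1.2, -0.2, 6.0]
finger_gap: 0.0159
grip_force: 39.8
```

Call:
apply_moves(steps=[0, 0, -0.1, 0, 0, 0, 0, 0, -0.25, 0, 0, 0, 0, 0, -0.38, 0, 0, 0, 0, 0, -0.4, 0, 0, 0])

```text
t: 4.0
eef_pos: [0.4495, 0.0302, 0.158]
eef_rot: [[-0.857, 0.516, 0.004], [0.516, 0.857, -0.0], [-0.003, 0.002, -1.0]]
wrist_force: [0.4, -0.4, -2.0]
finger_gap: 0.0152
grip_force: 39.4
```

```bash
python3 - <<'E'
from h import *
s=monitor.observe();print(s["eef_pos"],s["wrist_force"],s["finger_gap"]); mv([.5495,.2645,.115],149); 
E
```

```text
[0.44945841 0.03022486 0.15796191] [ 0.41069108 -0.38964809 -2.03992529] 0.015206598603155206
[0.1408, 1.009, 0.173, 0.0005, 0.0011, -0.0002] rows 4.1334192602355415 0.02078959821741657
```

Call:
apply_moves(steps=[0.034, 0.24, 0, 0, 0, 0, 0.068, 0.48, 0, 0, 0, 0, 0.1, 0.72, 0, 0, 0, 0, 0.13, 0.92, 0.06, 0, 0, 0, 0.14, 1.0, 0.13, 0, 0, 0, 0.14, 1.0, 0.17, 0, 0, 0, 0.14, 1.0, 0.17, 0, 0, 0])

```text
t: 4.88
eef_pos: [0.5451, 0.2615, 0.1117]
eef_rot: [[-0.857, 0.516, -0.004], [0.516, 0.857, -0.002], [0.003, -0.004, -1.0]]
wrist_force: [-1.3, 0.1, -0.8]
finger_gap: 0.0158
grip_force: 39.8
```

```bash
python3 - <<'E'
from h import *
s=monitor.observe();print(s["eef_pos"],s["wrist_force"]); mv([.5495,.2645,.098],149)
for n in("wrist","scene","side"):
    c,im=grab(n); cv2.imwrite(f"pics/pre_{n}.png",im); np.save(f"pics/pre_{n}.npy",c,allow_pickle=True)
a=cv2.imread("pics/pre_wrist.png")
o=[]
for n in("scene","side"):
    c=np.load(f"pics/pre_{n}.npy",allow_pickle=True).item(); u,v=proj(c,[.5495,.2645,.06])[0].astype(int); b=cv2.imread(f"pics/pre_{n}.png")[v-32:v+32,u-32:u+32]; o.append(cv2.resize(b,(384,384),interpolation=cv2.INTER_CUBIC)); print(n,u,v)
cv2.imwrite("pics/pre.png",np.hstack(o))
E
```

```text
[0.54510165 0.2615067  0.11167009] [-1.29709105  0.08549126 -0.83002191]
[-0.009, 0.0195, 0.0546, -0.0012, -0.0008, -0.0003] rows 0.2347023978098683 0.024563198030259022
scene 337 164
side 228 130
```

View pics/pre.png

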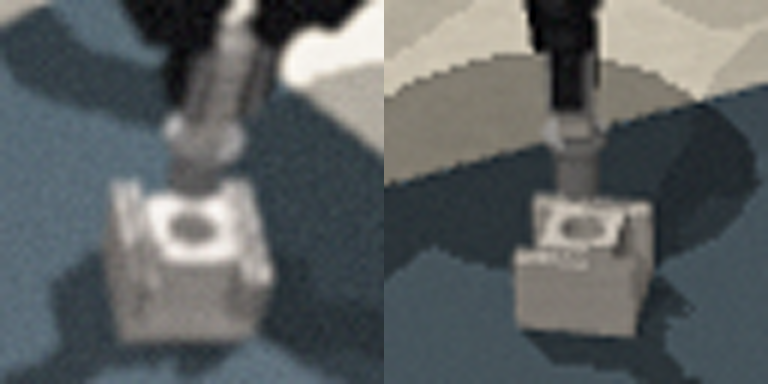

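The gauge hangs upright over the far socket in both views, with the pin end a little above the boss.

```bash
python3 - <<'E'
from h import *
s=monitor.observe();print(s["t"],s["eef_pos"],s["wrist_force"],s["joint_velocities"].round(2)); mv([.5495,.2645,.098],149)
E
```

```text
5.025 [0.54694966 0.2617412  0.11416764] [-0.40891737  0.7642156  -1.28754457] [ 0.09 -0.6   0.51 -0.04  0.06  0.03]
[-0.003, 0.0147, 0.0647, -0.0, 0.0001, -0.0006] rows 0.2655748117168502 0.009393892886316068
```

Call:
apply_moves(steps=[-0.003, 0.0147, 0.04, 0, 0, 0, -0.003, 0.0147, 0.07, 0, 0, 0, -0.003, 0.0147, 0.07, 0, 0, 0, -0.003, 0.0147, 0.07, 0, 0, 0])

```text
t: 5.52
eef_pos: [0.5494, 0.2654, 0.0962]
eef_rot: [[-0.857, 0.515, -0.0], [0.515, 0.857, -0.0], [0.0, -0.0, -1.0]]
wrist_force: [-1.0, 0.0, -1.6]
finger_gap: 0.0155
grip_force: 39.9
```

Call:
apply_moves(steps=[0, 0, 0.008, 0, 0, 0, 0, 0, 0.016, 0, 0, 0, 0, 0, 0.024, 0, 0, 0, 0, 0, 0.028, 0, 0, 0])

```text
t: 6.02
eef_pos: [0.5496, 0.2653, 0.0893]
eef_rot: [[-0.857, 0.515, 0.0], [0.515, 0.857, -0.001], [-0.001, -0.0, -1.0]]
wrist_force: [-0.2, -0.9, 1.2]
finger_gap: 0.0156
grip_force: 40.2
```

Call:
apply_moves(steps=[0, 0, 0.004, 0, 0, 0, 0, 0, 0.008, 0, 0, 0, 0, 0, 0.012, 0, 0, 0, 0, 0, 0.012, 0, 0, 0])

```text
t: 6.52
eef_pos: [0.5494, 0.2655, 0.0861]
eef_rot: [[-0.857, 0.515, -0.0], [0.515, 0.857, 0.0], [0.0, -0.0, -1.0]]
wrist_force: [0.5, -1.3, -2.3]
finger_gap: 0.0153
grip_force: 40.0
```

Call:
apply_moves(steps=[0, 0, 0.005, 0, 0, 0, 0, 0, 0.01, 0, 0, 0, 0, 0, 0.015, 0, 0, 0, 0, 0, 0.02, 0, 0, 0, 0, 0, 0.025, 0, 0, 0, 0, 0, 0.029, 0, 0, 0, 0, 0, 0.032, 0, 0, 0, 0, 0, 0.034, 0, 0, 0])

```text
t: 7.52
eef_pos: [0.5494, 0.2655, 0.0777]
eef_rot: [[-0.857, 0.515, -0.0], [0.515, 0.857, -0.0], [0.0, -0.0, -1.0]]
wrist_force: [-0.2, -0.7, -0.7]
finger_gap: 0.0154
grip_force: 40.0
```

Call:
apply_moves(steps=[0, 0, 0.003, 0, 0, 0, 0, 0, 0.006, 0, 0, 0, 0, 0, 0.009, 0, 0, 0, 0, 0, 0.011, 0, 0, 0, 0, 0, 0.011, 0, 0, 0])

```text
t: 8.15
eef_pos: [0.5494, 0.2655, 0.075]
eef_rot: [[-0.857, 0.515, -0.0], [0.515, 0.857, 0.0], [0.0, 0.0, -1.0]]
wrist_force: [1.0, -2.2, -1.4]
finger_gap: 0.0152
grip_force: 40.0
```

Call:
apply_moves(steps=[0, 0, 0.006, 0, 0, 0, 0, 0, 0.012, 0, 0, 0, 0, 0, 0.018, 0, 0, 0, 0, 0, 0.024, 0, 0, 0, 0, 0, 0.03, 0, 0, 0, 0, 0, 0.036, 0, 0, 0, 0, 0, 0.04, 0, 0, 0, 0, 0, 0.042, 0, 0, 0])

```text
t: 9.15
eef_pos: [0.5494, 0.2655, 0.0645]
eef_rot: [[-0.857, 0.515, -0.0], [0.515, 0.857, 0.0], [0.0, 0.0, -1.0]]
wrist_force: [-0.3, -0.7, -1.0]
finger_gap: 0.0156
grip_force: 40.0
```

Call:
apply_moves(steps=[0, 0, 0.003, 0, 0, 0, 0, 0, 0.006, 0, 0, 0, 0, 0, 0.008, 0, 0, 0, 0, 0, 0.008, 0, 0, 0])

```text
t: 9.65
eef_pos: [0.5495, 0.2655, 0.063]
eef_rot: [[-0.857, 0.515, 0.0], [0.515, 0.857, 0.0], [-0.0, 0.0, -1.0]]
wrist_force: [-1.7, -1.9, 4.5]
finger_gap: 0.0156
grip_force: 40.6
```

Call:
apply_moves(steps=[0, 0, -0.03, 0, 0, 0, 0, 0, -0.07, 0, 0, 0, 0, 0, -0.14, 0, 0, 0, 0, 0, -0.25, 0, 0, 0, 0, 0, -0.38, 0, 0, 0, 0, 0, -0.42, 0, 0, 0])

```text
t: 10.4
eef_pos: [0.551, 0.2662, 0.1708]
eef_rot: [[-0.857, 0.515, 0.005], [0.515, 0.857, 0.002], [-0.003, 0.004, -1.0]]
wrist_force: [0.5, 0.5, -1.7]
finger_gap: 0.0156
grip_force: 39.9
```

```bash
python3 - <<'E'
from h import *
s=monitor.observe();print(s["eef_pos"],s["wrist_force"],s["finger_gap"]); mv([.575,.02,.17],149); mv([.598,-.221,.17],149,([.575,.02,.17],149))
E
```

```text
[0.55103575 0.26622045 0.170806  ] [ 0.47606765  0.54919928 -1.66844591] 0.015559776564787737
[-0.5896, -0.7947, 0.0017, 0.0013, 0.0009, -0.0001] rows 3.9581635218823696 0.026987953360008695
[-0.5754, -0.7789, 0.0, 0.0, 0.0, 0.0] rows 3.8735203626675307 0.0
```

Call:
apply_moves(steps=[-0.15, -0.2, 0, 0, 0, 0, -0.3, -0.4, 0, 0, 0, 0, -0.45, -0.6, 0, 0, 0, 0, -0.59, -0.79, 0, 0, 0, 0])

```text
t: 10.9
eef_pos: [0.5738, 0.0184, 0.1673]
eef_rot: [[-0.857, 0.515, -0.0], [0.515, 0.857, 0.0], [0.0, 0.0, -1.0]]
wrist_force: [0.2, -0.7, -1.8]
finger_gap: 0.0156
grip_force: 39.9
```

Call:
apply_moves(steps=[-0.15, -0.2, 0, 0, 0, 0, -0.3, -0.4, 0, 0, 0, 0, -0.45, -0.6, 0, 0, 0, 0, -0.58, -0.78, 0, 0, 0, 0, -0.58, -0.78, 0, 0, 0, 0, -0.58, -0.78, 0, 0, 0, 0])

```text
t: 11.65
eef_pos: [0.5972, -0.2212, 0.1668]
eef_rot: [[-0.857, 0.516, -0.001], [0.516, 0.857, 0.001], [0.002, 0.001, -1.0]]
wrist_force: [-0.8, -0.4, -1.6]
finger_gap: 0.0158
grip_force: 40.0
```

```bash
python3 - <<'E'
from h import *
c,im=grab("wrist"); cv2.imwrite("pics/w_near.png",im); np.save("pics/w_near.npy",c,allow_pickle=True)
s=monitor.observe();print(s["eef_pos"],s["wrist_force"],s["finger_gap"])
uv=proj(c,[.547,-.19,.043])[0]; print(uv)
g=im.max(2)
off=proj(c,[[.547+.017*np.cos(a)*.82,-.19+.017*np.sin(a)*.82,.043] for a in np.linspace(0,6.28,9)])
for t in (190,210,225): print(t,[rect(c,comp(g>t,p),.043) for p in off[::4]])
E
```

```text
[ 0.59733616 -0.22048586  0.16704411] [ 0.15785199  0.06431213 -2.00557499] 0.015433608562646469
[256.27079495 117.60149022]
190 [(array([ 544.9, -190.6]), array([49.5, 34.2]), 4.1, 1275), (array([ 544.9, -190.6]), array([49.5, 34.2]), 4.1, 1275), (array([ 544.9, -190.6]), array([49.5, 34.2]), 4.1, 1275)]
210 [(array([ 544.6, -190.5]), array([48.4, 33.9]), 4.7, 1196), (array([ 544.6, -190.5]), array([48.4, 33.9]), 4.7, 1196), (array([ 544.6, -190.5]), array([48.4, 33.9]), 4.7, 1196)]
225 [(array([ 547. , -190.4]), array([33.8, 33. ]), 4.3, 939), (array([ 547. , -190.4]), array([33.8, 33. ]), 4.3, 939), (array([ 547. , -190.4]), array([33.8, 33. ]), 4.3, 939)]
```

View pics/w_near.png

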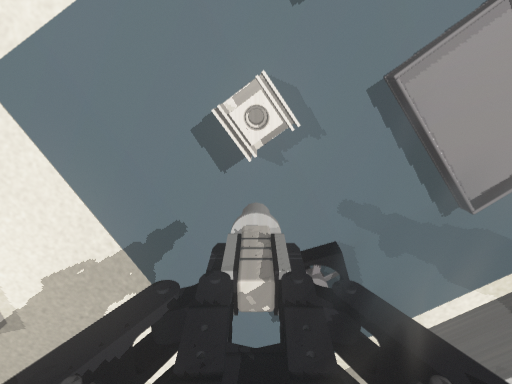

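The near socket is at (256,117), with a step ring visible inside. The gauge hangs upright in the gripper.

```bash
python3 - <<'E'
from h import *
s=monitor.observe();print(s["eef_pos"]); mv([.5472,-.190,.167],149); mv([.5472,-.190,.096],149)
E
```

```text
[ 0.59733616 -0.22048586  0.16704411]
[0.2347, 0.0013, 0.0005, 0.0001, -0.0005, 0.0001] rows 0.9388365556622361 0.008779931502884183
[0.2343, 0.0012, 0.2845, 0.0001, -0.0005, 0.0001] rows 1.474284068381561 0.008779931502884183
```

Call:
apply_moves(steps=[0.15, 0.001, 0, 0, 0, 0, 0.234, 0.001, 0.05, 0, 0, 0, 0.234, 0.001, 0.18, 0, 0, 0, 0.234, 0.001, 0.26, 0, 0, 0, 0.234, 0.001, 0.28, 0, 0, 0, 0.234, 0.001, 0.28, 0, 0, 0, 0.234, 0.001, 0.28, 0, 0, 0])

```text
t: 12.58
eef_pos: [0.5486, -0.1912, 0.0986]
eef_rot: [[-0.857, 0.515, 0.001], [0.515, 0.857, -0.001], [-0.002, 0.0, -1.0]]
wrist_force: [-0.2, -0.4, -1.2]
finger_gap: 0.0154
grip_force: 40.1
```

Call:
apply_moves(steps=[0, 0, 0.007, 0, 0, 0, 0, 0, 0.014, 0, 0, 0, 0, 0, 0.02, 0, 0, 0, 0, 0, 0.026, 0, 0, 0, 0, 0, 0.03, 0, 0, 0])

```text
t: 13.2
eef_pos: [0.5478, -0.1913, 0.0899]
eef_rot: [[-0.857, 0.515, -0.0], [0.515, 0.857, 0.0], [0.0, 0.0, -1.0]]
wrist_force: [0.4, 0.4, -1.2]
finger_gap: 0.0154
grip_force: 40.1
```

Call:
apply_moves(steps=[0, 0, 0.004, 0, 0, 0, 0, 0, 0.008, 0, 0, 0, 0, 0, 0.012, 0, 0, 0, 0, 0, 0.012, 0, 0, 0])

```text
t: 13.7
eef_pos: [0.5476, -0.1911, 0.0869]
eef_rot: [[-0.857, 0.515, -0.0], [0.515, 0.857, 0.0], [0.0, 0.0, -1.0]]
wrist_force: [-0.4, -0.3, -1.8]
finger_gap: 0.0153
grip_force: 40.0
```

Entered freely, so I'm going on slowly to the expected stop at TCP z of about 0.078.

Call:
apply_moves(steps=[0, 0, 0.005, 0, 0, 0, 0, 0, 0.01, 0, 0, 0, 0, 0, 0.015, 0, 0, 0, 0, 0, 0.02, 0, 0, 0, 0, 0, 0.025, 0, 0, 0, 0, 0, 0.028, 0, 0, 0, 0, 0, 0.031, 0, 0, 0, 0, 0, 0.031, 0, 0, 0])

```text
t: 14.7
eef_pos: [0.5479, -0.1913, 0.0792]
eef_rot: [[-0.857, 0.515, 0.0], [0.515, 0.857, -0.0], [-0.0, -0.0, -1.0]]
wrist_force: [-0.6, 1.1, -2.5]
finger_gap: 0.0157
grip_force: 40.1
```

Call:
apply_moves(steps=[0, 0, 0.002, 0, 0, 0, 0, 0, 0.004, 0, 0, 0, 0, 0, 0.005, 0, 0, 0, 0, 0, 0.005, 0, 0, 0])

```text
t: 15.2
eef_pos: [0.5479, -0.1913, 0.0781]
eef_rot: [[-0.857, 0.515, 0.0], [0.515, 0.857, -0.0], [-0.0, -0.0, -1.0]]
wrist_force: [-0.4, 0.4, -0.9]
finger_gap: 0.0154
grip_force: 40.1
```

Call:
apply_moves(steps=[0, 0, 0.002, 0, 0, 0, 0, 0, 0.003, 0, 0, 0, 0, 0, 0.003, 0, 0, 0, 0, 0, 0.003, 0, 0, 0])

```text
t: 15.7
eef_pos: [0.548, -0.1914, 0.0779]
eef_rot: [[-0.857, 0.515, 0.0], [0.515, 0.857, -0.0], [-0.001, -0.0, -1.0]]
wrist_force: [-2.4, 0.0, 5.2]
finger_gap: 0.0156
grip_force: 40.9
```

Call:
apply_moves(steps=[0, 0, 0.001, 0, 0, 0, 0, 0, 0.002, 0, 0, 0, 0, 0, 0.002, 0, 0, 0])

```text
t: 16.08
eef_pos: [0.548, -0.1914, 0.0778]
eef_rot: [[-0.857, 0.515, 0.001], [0.515, 0.857, -0.001], [-0.001, -0.0, -1.0]]
wrist_force: [-3.3, 0.7, 9.5]
finger_gap: 0.0153
grip_force: 41.3
```

Call:
apply_moves(steps=[0, 0, -0.01, 0, 0, 0, 0, 0, -0.06, 0, 0, 0, 0, 0, -0.15, 0, 0, 0, 0, 0, -0.28, 0, 0, 0, 0, 0, -0.34, 0, 0, 0, 0, 0, -0.34, 0, 0, 0])

```text
t: 16.82
eef_pos: [0.5488, -0.1918, 0.163]
eef_rot: [[-0.857, 0.515, 0.003], [0.515, 0.857, -0.001], [-0.003, 0.0, -1.0]]
wrist_force: [-0.2, -0.8, -0.8]
finger_gap: 0.0156
grip_force: 40.1
```

```bash
python3 - <<'E'
from h import *
s=monitor.observe();p=s["eef_pos"];print(p,s["wrist_force"],s["finger_gap"]); m=[.5625,.04,.16]; mv(m,149); mv([.5494,.2655,.16],149,(m,149))
E
```

```text
[ 0.54883932 -0.19177376  0.16301348] [-0.17868218 -0.75892607 -0.75524499] 0.01560062181966763
[0.431, 0.8226, 0.0109, 0.0001, 0.001, -0.0001] rows 3.7151287208298003 0.016294865869011233
[0.5095, 0.7462, 0.0, 0.0, 0.0, 0.0] rows 3.614083031696975 0.0
```

The near sink stops the gauge part-way with about 11 N against the stop, so it fails. Next I take the gauge back to the far sink.

Call:
apply_moves(steps=[0.11, 0.21, 0, 0, 0, 0, 0.22, 0.42, 0, 0, 0, 0, 0.33, 0.63, 0, 0, 0, 0, 0.43, 0.82, 0, 0, 0, 0])

```text
t: 17.32
eef_pos: [0.5605, 0.0418, 0.1603]
eef_rot: [[-0.857, 0.515, -0.002], [0.515, 0.857, 0.0], [0.002, -0.001, -1.0]]
wrist_force: [0.8, -0.1, -2.0]
finger_gap: 0.0154
grip_force: 40.1
```

Call:
apply_moves(steps=[0.14, 0.205, 0, 0, 0, 0, 0.28, 0.41, 0, 0, 0, 0, 0.42, 0.615, 0, 0, 0, 0, 0.51, 0.746, 0, 0, 0, 0, 0.51, 0.746, 0, 0, 0, 0, 0.51, 0.746, 0, 0, 0, 0])

```text
t: 18.08
eef_pos: [0.5475, 0.2648, 0.1605]
eef_rot: [[-0.857, 0.515, -0.002], [0.515, 0.857, -0.001], [0.001, -0.002, -1.0]]
wrist_force: [-0.3, -1.2, -0.6]
finger_gap: 0.0157
grip_force: 40.2
```

```bash
python3 - <<'E'
from h import *
for n in("scene",):
    c,im=grab(n); cv2.imwrite("pics/chk.png",im)
    a=cv2.imread("pics/pre_scene.png"); u,v=proj(c,[.5495,.2645,.03])[0].astype(int); print(cv2.absdiff(a,im)[v-5:v+22,u-20:u+20].mean())
s=monitor.observe();p=s["eef_pos"];print(p,s["joint_velocities"].round(2)); mv([.5494,.2655,.093],149)
E
```

```text
7.076543209876543
[0.54780095 0.26423609 0.16079333] [-0.88 -0.52  0.17  0.11  0.18  0.03]
[-0.0031, 0.0081, 0.2712, -0.0005, -0.0003, -0.0004] rows 1.0851834042444062 0.012487198196987263
```

Call:
apply_moves(steps=[-0.003, 0.008, 0.1, 0, 0, 0, -0.003, 0.008, 0.2, 0, 0, 0, -0.003, 0.008, 0.25, 0, 0, 0, -0.003, 0.008, 0.25, 0, 0, 0, -0.003, 0.008, 0.25, 0, 0, 0])

```text
t: 18.75
eef_pos: [0.5507, 0.2665, 0.1002]
eef_rot: [[-0.857, 0.516, 0.001], [0.516, 0.857, 0.0], [-0.001, 0.001, -1.0]]
wrist_force: [-0.4, 0.1, -0.8]
finger_gap: 0.0158
grip_force: 40.2
```

```bash
python3 - <<'E'
from h import *
s=monitor.observe();print(s["eef_pos"]); mv([.5494,.2655,.0865],149)
E
```

```text
[0.55066914 0.26647126 0.10018365]
[0.0024, -0.006, 0.0547, 0.0003, 0.0003, -0.0003] rows 0.22042650405933734 0.00916024105450177
```

Call:
apply_moves(steps=[0.002, -0.006, 0.01, 0, 0, 0, 0.002, -0.006, 0.02, 0, 0, 0, 0.002, -0.006, 0.03, 0, 0, 0, 0.002, -0.006, 0.036, 0, 0, 0, 0.002, -0.006, 0.042, 0, 0, 0, 0.002, -0.006, 0.048, 0, 0, 0, 0.002, -0.006, 0.054, 0, 0, 0])

```text
t: 19.62
eef_pos: [0.549, 0.2656, 0.0858]
eef_rot: [[-0.857, 0.516, 0.001], [0.516, 0.857, -0.0], [-0.001, 0.0, -1.0]]
wrist_force: [1.1, -0.9, -1.5]
finger_gap: 0.0158
grip_force: 40.3
```

Call:
apply_moves(steps=[0, 0, 0.01, 0, 0, 0, 0, 0, 0.02, 0, 0, 0, 0, 0, 0.031, 0, 0, 0, 0, 0, 0.042, 0, 0, 0, 0, 0, 0.053, 0, 0, 0, 0, 0, 0.064, 0, 0, 0, 0, 0, 0.075, 0, 0, 0, 0, 0, 0.083, 0, 0, 0])

```text
t: 20.62
eef_pos: [0.5487, 0.2656, 0.0648]
eef_rot: [[-0.857, 0.515, -0.0], [0.515, 0.857, -0.0], [0.0, -0.0, -1.0]]
wrist_force: [1.7, -0.5, -0.5]
finger_gap: 0.0153
grip_force: 40.3
```

Call:
apply_moves(steps=[0, 0, 0.002, 0, 0, 0, 0, 0, 0.004, 0, 0, 0, 0, 0, 0.006, 0, 0, 0, 0, 0, 0.007, 0, 0, 0, 0, 0, 0.007, 0, 0, 0])

```text
t: 21.25
eef_pos: [0.5487, 0.2657, 0.0633]
eef_rot: [[-0.857, 0.515, -0.0], [0.515, 0.857, 0.0], [0.0, 0.0, -1.0]]
wrist_force: [1.6, -0.2, -1.2]
finger_gap: 0.016
grip_force: 40.3
```

Call:
apply_moves(steps=[0, 0, 0.002, 0, 0, 0, 0, 0, 0.002, 0, 0, 0, 0, 0, 0.002, 0, 0, 0])

```text
t: 21.62
eef_pos: [0.5487, 0.2657, 0.063]
eef_rot: [[-0.857, 0.515, 0.0], [0.515, 0.857, 0.0], [-0.0, 0.0, -1.0]]
wrist_force: [0.0, -0.4, 2.6]
finger_gap: 0.0155
grip_force: 40.6
```

Call:
apply_moves(steps=[0, 0, 0, 0, 0, 0, 0, 0, 0, 0, 0, 0, 0, 0, 0, 0, 0, 0, 0, 0, 0, 0, 0, 0], fingers=1)

```text
t: 22.12
eef_pos: [0.5486, 0.2657, 0.0627]
eef_rot: [[-0.857, 0.515, -0.0], [0.515, 0.857, 0.0], [0.0, -0.0, -1.0]]
wrist_force: [-0.8, 0.3, 1.0]
finger_gap: 0.0847
grip_force: 0.0
```

Released with the collar home. I lift clear, then take a picture to check.

Call:
apply_moves(steps=[0, 0, -0.08, 0, 0, 0, 0, 0, -0.2, 0, 0, 0, 0, 0, -0.4, 0, 0, 0, 0, 0, -0.45, 0, 0, 0, 0, 0, -0.45, 0, 0, 0])

```text
t: 22.75
eef_pos: [0.5492, 0.2658, 0.176]
eef_rot: [[-0.857, 0.515, 0.002], [0.515, 0.857, 0.001], [-0.001, 0.001, -1.0]]
wrist_force: [0.3, -0.3, -0.7]
finger_gap: 0.0851
grip_force: 0.0
```

```bash
python3 - <<'E'
from h import *
o=[]
for n in("side","wrist"):
    c,im=grab(n); P=[.549,.265,.06]; u,v=proj(c,P)[0].astype(int); v0=max(0,v-40);u0=max(0,u-40)
    o.append(cv2.resize(im[v0:v0+80,u0:u0+80],(390,390),interpolation=cv2.INTER_CUBIC))
cv2.imwrite("pics/home.png",np.hstack(o))
m=[.56,.04,.185]; mv(m,184.5); mv([.547,-.1904,.185],184.5,(m,184.5)); mv([.547,-.1904,.022],184.5,([.547,-.1904,.185],184.5))
E
```

```text
[-0.5062, -0.7473, -0.0442, -0.0004, -0.0006, -0.1974] rows 3.6147513451625772 3.3202594929314975
[0.1241, -0.9147, 0.0, 0.0, 0.0, 0.0] rows 3.692263392554762 0.0
[0.0, 0.0, 0.652, 0.0, 0.0, 0.0] rows 2.608 0.0
```

View pics/home.png

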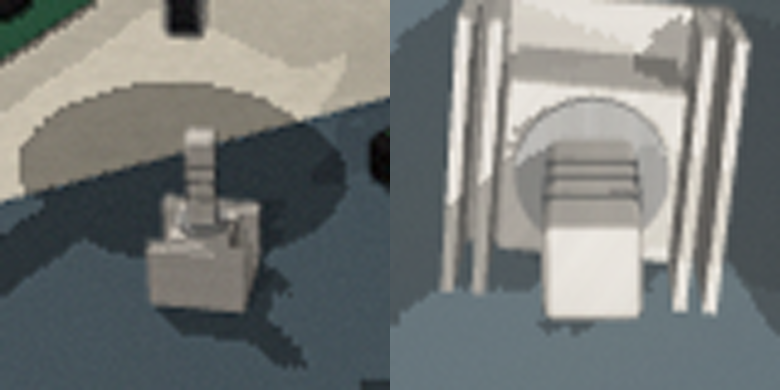

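The gauge stands fully home in the far sink: the collar is flat on the boss and the handle upright in both crops. Now for the failing near sink.

Call:
apply_moves(steps=[-0.13, -0.19, -0.04, 0, 0, -0.05, -0.26, -0.38, -0.04, 0, 0, -0.1, -0.39, -0.57, -0.04, 0, 0, -0.15, -0.506, -0.747, -0.04, 0, 0, -0.197])

```text
t: 23.35
eef_pos: [0.5596, 0.0386, 0.1833]
eef_rot: [[-0.997, -0.082, -0.003], [-0.082, 0.997, 0.0], [0.003, 0.0, -1.0]]
wrist_force: [1.0, 0.4, -0.2]
finger_gap: 0.0854
grip_force: 0.0
```

Call:
apply_moves(steps=[0.03, -0.24, 0, 0, 0, 0, 0.06, -0.48, 0, 0, 0, 0, 0.09, -0.72, 0, 0, 0, 0, 0.124, -0.915, 0, 0, 0, 0, 0.124, -0.915, 0, 0, 0, 0, 0.124, -0.915, 0, 0, 0, 0])

```text
t: 24.1
eef_pos: [0.5466, -0.1894, 0.1837]
eef_rot: [[-0.997, -0.077, -0.003], [-0.077, 0.997, 0.002], [0.002, 0.002, -1.0]]
wrist_force: [0.3, 0.1, -0.3]
finger_gap: 0.0857
grip_force: 0.0
```

```bash
python3 - <<'E'
from h import *
c,im=grab("wrist"); g=im.max(2); a=np.linspace(0,6.28,8)
s=monitor.observe(); print(s["eef_pos"])
for t in(215,225,232): print([rect(c,comp(g>t,proj(c,[.547-.014,-.19,.043])[0]),.043)])
mv([.5475,-.1908,.008],184.5)
E
```

```text
[ 0.54694758 -0.18886441  0.18405694]
[(array([ 547.4, -190.7]), array([32.7, 33.5]), 4.4, 743)]
[(array([ 547.2, -190.8]), array([32.7, 33.1]), 5.3, 676)]
[(array([ 532.1, -186.8]), array([4.3, 6.2]), 61.6, 24)]
[-0.003, -0.0091, 0.7042, 0.0005, -0.0006, -0.0001] rows 2.81709508497158 0.014037035278466758
```

Call:
apply_moves(steps=[-0.002, -0.008, 0.2, 0, 0, 0, -0.002, -0.008, 0.4, 0, 0, 0, -0.002, -0.008, 0.55, 0, 0, 0, -0.002, -0.008, 0.65, 0, 0, 0, -0.002, -0.008, 0.7, 0, 0, 0, -0.002, -0.008, 0.7, 0, 0, 0, -0.002, -0.008, 0.7, 0, 0, 0])

```text
t: 25.02
eef_pos: [0.5492, -0.192, 0.0114]
eef_rot: [[-0.997, -0.078, 0.002], [-0.078, 0.997, -0.001], [-0.002, -0.001, -1.0]]
wrist_force: [0.6, -0.2, -0.2]
finger_gap: 0.0856
grip_force: 0.0
```

Call:
apply_moves(steps=[0, 0, 0, 0, 0, 0, 0, 0, 0, 0, 0, 0, 0, 0, 0, 0, 0, 0, 0, 0, 0, 0, 0, 0, 0, 0, 0, 0, 0, 0], fingers=-1, newtons=35)

```text
t: 25.65
eef_pos: [0.549, -0.1923, 0.0113]
eef_rot: [[-0.997, -0.077, 0.002], [-0.077, 0.997, -0.001], [-0.002, -0.001, -1.0]]
wrist_force: [0.4, 1.7, 6.3]
finger_gap: 0.0553
grip_force: 38.5
```

Call:
apply_moves(steps=[0, 0, -0.06, 0, 0, 0, 0, 0, -0.15, 0, 0, 0, 0, 0, -0.25, 0, 0, 0, 0, 0, -0.3, 0, 0, 0, 0, 0, -0.3, 0, 0, 0])

```text
t: 26.28
eef_pos: [0.5489, -0.1923, 0.0863]
eef_rot: [[-0.997, -0.077, 0.002], [-0.077, 0.997, -0.001], [-0.002, -0.001, -1.0]]
wrist_force: [0.1, -0.7, -2.0]
finger_gap: 0.0559
grip_force: 38.0
```

```bash
python3 - <<'E'
from h import *
s=monitor.observe();print(s["eef_pos"],s["wrist_force"],s["finger_gap"]); mv([.653,.009,.088],185.7)
E
```

```text
[ 0.54888633 -0.19234755  0.08626473] [ 0.1064777  -0.65024154 -1.9765846 ] 0.05590505595628897
[-0.4775, 0.7708, -0.007, -0.0003, 0.0005, -0.007] rows 3.6268687454702597 0.11871057959494709
```

Call:
apply_moves(steps=[-0.12, 0.19, 0, 0, 0, -0.007, -0.24, 0.385, 0, 0, 0, -0.007, -0.36, 0.58, 0, 0, 0, -0.007, -0.45, 0.73, 0, 0, 0, -0.007, -0.477, 0.77, 0, 0, 0, -0.007, -0.477, 0.77, 0, 0, 0, -0.007, -0.477, 0.77, 0, 0, 0, -0.007])

```text
t: 27.15
eef_pos: [0.6513, 0.0079, 0.0846]
eef_rot: [[-0.995, -0.098, -0.002], [-0.098, 0.995, -0.0], [0.002, -0.0, -1.0]]
wrist_force: [-0.0, 0.0, -2.8]
finger_gap: 0.0556
grip_force: 38.3
```

Call:
apply_moves(steps=[0, 0, 0.08, 0, 0, 0, 0, 0, 0.16, 0, 0, 0, 0, 0, 0.22, 0, 0, 0, 0, 0, 0.26, 0, 0, 0, 0, 0, 0.27, 0, 0, 0, 0, 0, 0.275, 0, 0, 0, 0, 0, 0.275, 0, 0, 0])

```text
t: 28.02
eef_pos: [0.6528, 0.0092, 0.0171]
eef_rot: [[-0.995, -0.099, 0.001], [-0.099, 0.995, -0.0], [-0.001, -0.0, -1.0]]
wrist_force: [-0.0, -0.4, -2.1]
finger_gap: 0.0552
grip_force: 38.3
```

Call:
apply_moves(steps=[0, 0, 0.003, 0, 0, 0, 0, 0, 0.006, 0, 0, 0, 0, 0, 0.008, 0, 0, 0, 0, 0, 0.008, 0, 0, 0])

```text
t: 28.52
eef_pos: [0.6525, 0.0092, 0.0153]
eef_rot: [[-0.995, -0.099, 0.001], [-0.099, 0.995, -0.0], [-0.001, -0.0, -1.0]]
wrist_force: [-3.4, 1.2, 5.9]
finger_gap: 0.0557
grip_force: 39.2
```

On the tray floor with light contact. I open part-way only, so the fingers stay clear of the tray walls.

Call:
apply_moves(steps=[0, 0, 0, 0, 0, 0, 0, 0, 0, 0, 0, 0, 0, 0, 0, 0, 0, 0, 0, 0, 0, 0, 0, 0], fingers=0.6)

```text
t: 29.02
eef_pos: [0.6523, 0.0091, 0.0144]
eef_rot: [[-0.995, -0.099, -0.0], [-0.099, 0.995, 0.0], [0.0, 0.0, -1.0]]
wrist_force: [0.3, -0.0, 0.2]
finger_gap: 0.0683
grip_force: 0.0
```

Call:
apply_moves(steps=[0, 0, -0.06, 0, 0, 0, 0, 0, -0.2, 0, 0, 0, 0, 0, -0.4, 0, 0, 0, 0, 0, -0.6, 0, 0, 0, 0, 0, -0.7, 0, 0, 0, 0, 0, -0.7, 0, 0, 0, 0, 0, -0.7, 0, 0, 0])

```text
t: 29.9
eef_pos: [0.6518, 0.0092, 0.189]
eef_rot: [[-0.995, -0.099, -0.001], [-0.099, 0.995, 0.0], [0.001, 0.0, -1.0]]
wrist_force: [0.4, 0.1, -0.6]
finger_gap: 0.068
grip_force: 0.0
```

```bash
python3 - <<'E'
from h import *
c,im=grab("wrist"); g=im.max(2); s=monitor.observe(); print(s["t"],s["eef_pos"],s["wrist_force"],s["finger_gap"])
for t in(205,220,230): print(rect(c,comp(g>t,proj(c,[.637,.010,.047])[0]),.047))
tm=lambda uv:np.round(plane(c,uv,.025)[:,:2],3).tolist()
cv2.imwrite("pics/fin.png",im)
cs,b=grab("side"); a=cv2.imread("pics/pre_side.png")
for n,P in {"far":(.549,.265,.06),"nearOld":(.547,-.19,.03),"tray":(.651,.01,.03)}.items():
    u,v=proj(cs,P)[0].astype(int); print(n,cv2.absdiff(a,b)[v-10:v+11,u-10:u+11].mean().round(1))
# gauge top check in side view: white handle top
u,v=proj(cs,[.549,.265,.102])[0]; print("expected top",u,v); print(b[int(v)-5:int(v)+6,int(u)].max(1))
E
```

```text
29.95 [0.65137126 0.009238   0.18829588] [-0.26400207 -0.4873948  -0.3029547 ] 0.06846454915977229
(array([651.4,   9.6]), array([33.8, 34.6]), 5.7, 869)
(array([650.9,   9.4]), array([32.7, 34. ]), 5.7, 788)
(array([650.9,   9.8]), array([32.7, 33.1]), 5.7, 764)
far 16.3
nearOld 32.9
tray 30.8
expected top 227.36160475135188 117.589090282126
[113 133 127 131 157 200 195 165 126 131 133]
```

```bash
python3 -c "
from plant import close_job
print(close_job())"
```

```text
the job is handed in; nothing more can be done
None
```

The job is handed in: the gauge stands fully home in the passing heat sink (the one at about x 0.55, y 0.27 m), which was left in its place on the mat, and the failing one is upright in the reject tray.

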